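# Check the lift-plate spring of a printer tray with a push gauge

### The arm

A 7-joint arm with a two-finger parallel gripper is mounted at the origin on the work surface. World frame = base frame: x ahead of the robot, y to its left, z up, the work surface at z = 0. Lengths are in mm, angles in rad, forces in N, time in s.
With the tool pointing down it reaches from about 400 to 875 mm from the base axis. Payload 4.4 kg.
Tool frame: the origin (TCP) lies midway between the tips of the shut fingers; the grasp point (between the pads) lies 19 mm behind it; z points along the fingers, y is the line along which they close (so a half turn about z gives the same grasp; the last joint's range is limited). The gripper opens to 85 mm and grips with 20 to 120 N. Pads are 22 mm wide; open, the fingers measure 114 mm over their backs; the gripper's body (76 mm by 85 mm) begins 54 mm behind the grasp point. The pads swing forward as they close: fully open they stand 13 mm farther back than shut.
Start: joints at [-1.204, 0.628, 0.038, 1.517, -0.027, 0.996, -0.02], TCP at [272.598, 590.092, 231.313] pointing down, gripper open.
Joint ranges: [-3.06, 3.06], [-0.37, 2.12], [-1.25, 1.32], [0.18, 2.47], [-1.1, 4.24], [0.23, 1.98], [-2.94, 2.94]. Speed limits (rad/s): [2.57, 2.57, 3.14, 3.14, 3.14, 3.14, 3.14].

### API

Orientations are given as [roll, pitch, yaw] about the fixed x, y, z axes, in that order (R = Rz(yaw) Ry(pitch) Rx(roll)).
In Python, from cell import ctrl, get_image, get_calibration gives the robot as it stands.
- The arm moves only by the shell command python3 -m creep 'ROWS'. ROWS is JSON, a list of rows, each an object of numbers: "dx", "dy", "dz": the shift along the world's x, y, z normalised to -1 to 1, where 1 is 0.4 m; "rx", "ry", "rz": the turn, a rotation vector about the world's x, y, z normalised to -1 to 1, where 1 is 2 pi rad; "grip": the closure, from -1 (fully open) to 1 (shut). A call has exactly 5 rows; each row is the pose to reach, as a shift and turn from the pose commanded when the call began, turning the shorter way round; what a row does not reach only later rows make up. A row lasts 1/8 s, in which the tool goes at most 62.5 mm and 10.7 degrees, less where a joint would pass 70% of its speed; a pose out of reach is approached as far as the arm can. A call with a number of a shift or a turn outside -1 to 1 is refused whole. A call with a gripper value outside its range is refused whole. The fingers move at their own pace and stop on an object; the grip force is fixed at half the most. Time passes only in rows, so rows that repeat a pose let the fingers close, or fill a call up. It gives the time, the measured TCP pose, the force, the opening and the grip force at its end, in the units of the state.
- ctrl.read_state(): the state, without advancing time (a new reading comes with each control period).
- get_image(name): name is "side" or "top" or "wrist"; returns the picture (480x640x3 uint8, red, green, blue); there is no depth.
- get_calibration(name): a dict with "mtx" (3x3 intrinsics, pixels), "world_from_camera" (4x4, takes a point from camera to world coordinates). Camera axes: x right, y down, z forward; pixel columns grow to the right and rows downward; lengths in mm; the calibration is good to about 2 mm. A picture is of the moment at which its call begins: read the wrist's pose just before it. get_calibration takes no time and is no camera call; for the wrist camera it gives the pose at the moment of the call.
- ctrl.finish_job(): hands the job in; it is judged then, once.
The state is a dict: "clock": time; "qpos": joint angles; "qd": joint speeds; "tau": joint torques, N m; "eef_pos": TCP position; "tool_rot": TCP orientation; "force": force on the tool from outside, world axes, zero at the start; "torque": the same for the moment, N m; "width": finger opening in mm; "gripper_force": force on a finger pad.
Only numpy, scipy, OpenCV 4.12 (cv2) and the standard library are available. Lean on these libraries where they do the work, as an engineer would, in place of code of your own. Each camera call takes 0.05 s, during which the arm holds its last target. There are 200 camera calls.

### The job

Pull the slim metal push gauge out of the tool stand, leaving the other two tools standing in it, and check the spring of the paper tray's sloping lift plate: set the gauge's foot inside the ring marked on the plate, with the gauge square to the sloping plate (not plumb), and press lightly, with about 4 newtons. Finish while still holding the gauge pressed there, steady, so that the reading can be taken; touch the tray with nothing but the gauge.

Things in the scene. Friction and masses are not known exactly. Their poses are not given: they have to be found in the camera images.
- gauge: Rigid round push gauge, 170 mm long, 80 g. Origin: centre of the foot's underside, z towards its top. Steel foot 14 mm wide, 5 thick; rod 7 mm wide up to 62 mm; then an aluminium barrel 18 mm wide with two thin dark bands. Starts upright, foot on the floor of any of the stand's bores, upper 92 mm out. Tallest of the three tools, the only straight bare-metal barrel.
- gauge_foot (a point): Centre of the underside of the gauge's foot, the same point and axes as the gauge's origin.
- stand: Heavy pale wooden tool stand, a block, fixed, 190 mm (its x) by 56 mm (its y) by 90 mm high; origin at the centre of its underside on the table, z up. Three vertical round bores 22 mm in diameter and 78 mm deep (floor 12 mm above the table) in a row along its x at -65, 0 and +65 mm.
- screwdriver: Screwdriver standing in another bore of the stand, 145 mm long: black handle that swells to 29 mm. Origin at its lower tip, z up. Stays in the stand.
- marker: White marker with a black cap 19 mm wide, 135 mm long, standing in another bore of the stand. Origin at its lower end, z up. Stays in the stand.
- tray: White printer paper tray, 250 mm (x) by 252 mm (y), fixed on a grey rest that slopes it 15 degrees, rising to its +x side. Origin on the table under its centre, z vertical. Side walls along its y sides, up to 115 mm above the table. Lower half: two upright grey paper guides 30 mm high at varying widths. Upper half: the spring lift plate.
- ring_mark (a point): Centre of the dark ring (outside 30 mm, inside 24 mm) on the white lift plate's top face, about 90 mm above the table; z: outward normal, 15 degrees off vertical towards the tray's -x; x up the slope, y as the tray's. Plate 100 (x) by 225 mm (y); the ring is 60 mm from its middle to -y, a cross (not the target) as far to +y, a cork pad between. Moves with the plate.
- lift_plate (a joint): How far the spring lift plate is pressed in along its normal, in m: 0 at rest, bottoms at 0.018. It starts to give at about 0.7 N and takes 0.4 N more for each mm: about 4 N at 0.008.

How it is judged (in metres and radians):
On the way:
1. the gauge is drawn clear out of the stand, held in the fingers (height (world z) of gauge_foot above 0.095 m and contact force between the fingers and gauge above 1 N and contact force between gauge and stand below 0.1 N), for 0.1 s.
At the end, for the whole second after the job is handed in: Still gripped and steady: foot within 9 mm of the ring centre, gauge within 8 degrees (0.14 rad) of square to the lift plate, pressing with 2 to 6.5 N (plate in 2 mm or more); the robot itself not touching the tray; screwdriver and marker within 30 mm of their start (distance between gauge_foot and ring_mark below 0.009 m and angle between the z axis of gauge and the z axis of ring_mark, either way round below 0.14 rad and contact force between gauge and tray between 2 and 6.5 N and value of joint lift_plate above 0.002 m and contact force between the fingers and gauge above 1 N and contact force between each of the arm, the fingers and tray below 0.3 N and contact force between gauge and stand below 0.1 N and linear speed of gauge below 0.02 m/s and distance of each of screwdriver, marker from where it was at the start of the episode below 0.03 m); the arm keeps its last pose, push and grip.
It fails at once if the screwdriver or the marker is taken from its bore (distance of any of screwdriver, marker from where it was at the start of the episode above 0.03 m).
It fails at once if the fingers or the arm press on the tray (contact force between any of the fingers, the arm and tray above 2 N).
It also fails if it takes over 38 s, if anything falls off the work surface, if the arm or the gripper's body presses on something with over 40 N, if the wrist force passes 120 N, or if a joint passes its speed limit or range.

## Working session

There is one attempt and no reset: what is moved stays moved. The work goes in short steps, Python scripts to look and compute and a shell command to move; the robot and the scene stay as the last step left them, time stands still between calls to the robot, and variables do not carry over. Pictures are saved under pics/ and viewed, at most 10 in all, crops included, and the job is handed in when it is done.

```bash
ls; mkdir -p pics; python3 - <<'E'
from cell import ctrl,get_image,get_calibration
import cv2,numpy as np
s=ctrl.read_state();print({k:s[k] for k in('clock','eef_pos','tool_rot','force','width')})
for n in('side','top'):
    im=get_image(n);cv2.imwrite(f'pics/{n}0.png',im[:,:,::-1]);c=get_calibration(n);print(n,np.round(c['mtx'],1).tolist(),np.round(c['world_from_camera'],3).tolist())
E
```

```text
pics
{'clock': 0.0, 'eef_pos': array([272.33507004, 589.49983794, 230.36565232]), 'tool_rot': array([-3.13965512e+00,  4.69628829e-05,  2.70877569e+00]), 'force': array([ 0.19881342, -0.00601397,  0.01216442]), 'width': 85.52321690631949}
side [[450.4, 0.0, 320.7], [0.0, 450.4, 237.3], [0.0, 0.0, 1.0]] [[-0.81, -0.316, 0.494, 212.74], [-0.586, 0.445, -0.677, 468.936], [-0.006, -0.838, -0.546, 438.537], [0.0, 0.0, 0.0, 1.0]]
top [[565.2, 0.0, 313.3], [0.0, 565.2, 241.5], [0.0, 0.0, 1.0]] [[0.026, -0.996, 0.09, 477.507], [-1.0, -0.026, 0.007, 45.01], [-0.004, -0.09, -0.996, 1024.638], [0.0, 0.0, 0.0, 1.0]]
```

View pics/top0.png

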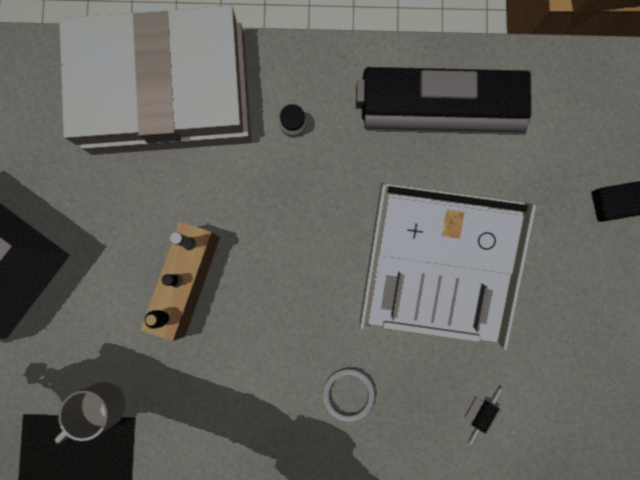

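View pics/side0.png

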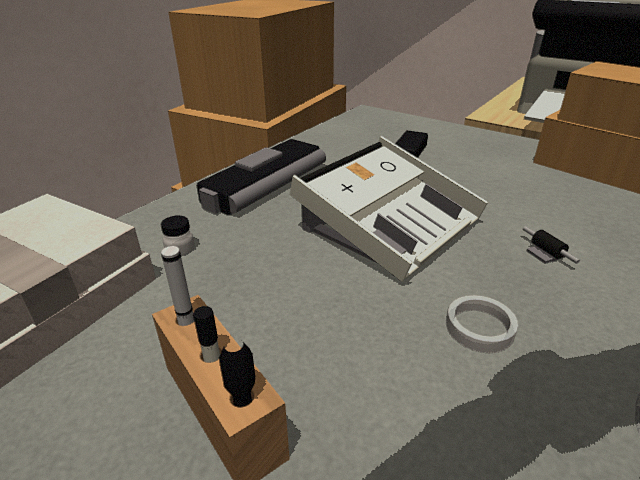

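The top view shows the gauge's top at (177,239) next to the stand's upper end. The marker is at (171,280), the screwdriver at (155,319), and the ring at (487,241). In the side view the gauge's top is at (171,251) and the ring at (388,167).

```bash
cat > h.py <<'E'
import numpy as np,cv2
from cell import ctrl,get_image,get_calibration
def ray(c,p):
    T=np.array(c['world_from_camera']);d=np.linalg.inv(c['mtx'])@[p[0],p[1],1.]
    return T[:3,3],T[:3,:3]@d/np.linalg.norm(d)
def plane(c,p,z):
    o,d=ray(c,p);return o+d*(z-o[2])/d[2]
def tri(rs):
    A=sum(np.eye(3)-np.outer(d,d) for o,d in rs);b=sum((np.eye(3)-np.outer(d,d))@o for o,d in rs)
    x=np.linalg.solve(A,b);return x,[np.linalg.norm(np.cross(d,x-o)) for o,d in rs]
def proj(c,X):
    T=np.linalg.inv(np.array(c['world_from_camera']));q=c['mtx']@(T[:3,:3]@X+T[:3,3]);return q[:2]/q[2]
E
python3 - <<'E'
from h import *
np.set_printoptions(precision=1,suppress=True)
ct,cs=get_calibration('top'),get_calibration('side')
T,S=cv2.imread('pics/top0.png'),cv2.imread('pics/side0.png')
def ell(I,c,r):
    x,y=c;m=(cv2.cvtColor(I,6)[y-r:y+r,x-r:x+r]<110).astype(np.uint8)
    k=max(cv2.findContours(m,0,1)[0],key=cv2.contourArea);e=cv2.fitEllipse(k);return np.array(e[0])+[x-r,y-r],e[1]
a=ell(T,(487,241),14);b=ell(S,(388,167),13);print(a,b)
print('ring',tri([ray(ct,a[0]),ray(cs,b[0])]),plane(ct,a[0],90),plane(cs,b[0],90))
print('cross',tri([ray(ct,(415,231)),ray(cs,(347,188))]))
print('gaugetop',tri([ray(ct,(176.5,239)),ray(cs,(171,251))]),plane(ct,(176.5,239),182),plane(cs,(171,251),182))
m=cv2.inRange(cv2.cvtColor(T,40),(8,90,60),(22,255,255));m[:210]=0;m[350:]=0;m[:,:130]=0;m[:,225:]=0
k=max(cv2.findContours(cv2.morphologyEx(m,3,np.ones((9,9))),0,1)[0],key=cv2.contourArea);r=cv2.boxPoints(cv2.minAreaRect(k));print(r)
P=np.array([plane(ct,p,90) for p in r]);print(P,P.mean(0))
cv2.imwrite('pics/c0.png',np.hstack([cv2.resize(T[210:350,120:240],None,fx=4,fy=4,interpolation=2)[:560],cv2.resize(S[230:370,140:220],None,fx=4,fy=4,interpolation=2)]))
E
```

```text
(array([486.4, 240.5]), (16.99004554748535, 17.589662551879883)) (array([387.6, 166.1]), (7.519608974456787, 14.702829360961914))
ring (array([ 571.2, -236.3,   88.7]), [np.float64(0.29334853866305827), np.float64(0.29334853866304766)]) [ 571.3 -235.8   90. ] [ 569.6 -233.9   90. ]
cross (array([ 584.3, -117.7,   88. ]), [np.float64(0.04083568335625736), np.float64(0.040835683356397395)])
gaugetop (array([553. , 256.6, 181.1]), [np.float64(0.737581048310262), np.float64(0.7375810483104345)]) [552.4 255.7 182. ] [552.5 257.7 182. ]
[[140.8 329.4]
 [179.5 220.2]
 [211.8 231.7]
 [173.1 340.8]]
[[410.4 330.2  90. ]
 [592.1 275.3  90. ]
 [574.3 220.5  90. ]
 [393.2 276.2  90. ]] [492.5 275.5  90. ]
```

View pics/c0.png

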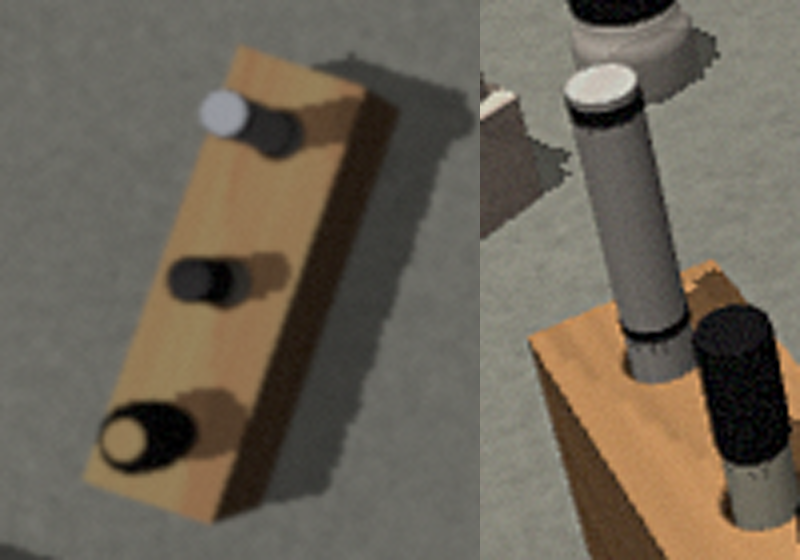

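The gauge stands almost plumb in the +x bore at about (553.3, 256.6). The stand's x axis is at −16.8°, so I need to turn +8° and close across the stand. First I'll go above it.

```bash
python3 -m creep '[{"dx":0.07,"dy":-0.083,"rz":0.005,"grip":-1},{"dx":0.14,"dy":-0.167,"rz":0.01,"grip":-1},{"dx":0.21,"dy":-0.25,"rz":0.015,"grip":-1},{"dx":0.28,"dy":-0.333,"rz":0.02,"grip":-1},{"dx":0.35,"dy":-0.417,"rz":0.022,"grip":-1}]'
python3 -m creep '[{"dx":0.07,"dy":-0.083,"grip":-1},{"dx":0.14,"dy":-0.167,"grip":-1},{"dx":0.21,"dy":-0.25,"grip":-1},{"dx":0.28,"dy":-0.333,"grip":-1},{"dx":0.352,"dy":-0.417,"grip":-1}]'
python3 - <<'E'
from h import *
s=ctrl.read_state();print(s['clock'],s['eef_pos'],s['tool_rot'],s['force'],s['qpos'])
c=get_calibration('wrist');im=get_image('wrist')[:,:,::-1];cv2.imwrite('pics/w1.png',im)
print(np.round(c['world_from_camera'],3).tolist());print(proj(c,np.array([553,256.6,182])))
E
```

```text
0.1 [272.36521603 589.60850612 230.51480204] [-3.13999618e+00 -4.63862281e-06  2.70875609e+00] [0.12766132 0.54113897 0.53341514] [-1.20379509  0.62921728  0.03844181  1.51823583 -0.02701884  0.99625346
 -0.02002819]
[[0.42, 0.865, 0.274, 202.813], [0.908, -0.4, -0.128, 623.509], [-0.001, 0.302, -0.953, 372.712], [0.0, 0.0, 0.0, 1.0]]
[132.86786242 653.04513578]$[0]: bad value
$[0]: bad value
```

View pics/w1.png

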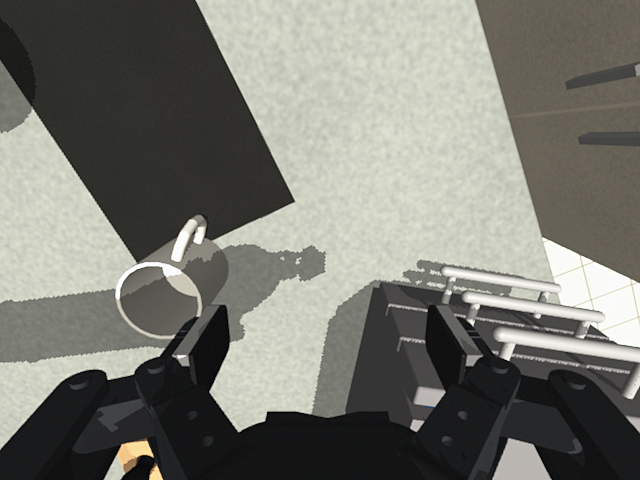

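The arm hasn't moved: the wrist view shows the start area, with the mug at (160,300). Both calls were refused with "bad value", probably because every row needs all the fields.

```bash
python3 -m creep '[{"dx":0.07,"dy":-0.083,"dz":0,"rx":0,"ry":0,"rz":0.005,"grip":-1},{"dx":0.14,"dy":-0.167,"dz":0,"rx":0,"ry":0,"rz":0.01,"grip":-1},{"dx":0.21,"dy":-0.25,"dz":0,"rx":0,"ry":0,"rz":0.015,"grip":-1},{"dx":0.28,"dy":-0.333,"dz":0,"rx":0,"ry":0,"rz":0.02,"grip":-1},{"dx":0.35,"dy":-0.417,"dz":0,"rx":0,"ry":0,"rz":0.022,"grip":-1}]'
```

```text
clock: 0.78
eef_pos: [413.3, 422.1, 231.1]
tool_rot: [-3.141, -0.0, 2.848]
force: [0.4, -0.3, 0.3]
width: 85.3
gripper_force: 0.0
```

```bash
python3 -m creep '[{"dx":0.08,"dy":-0.09,"dz":0,"rx":0,"ry":0,"rz":0,"grip":-1},{"dx":0.16,"dy":-0.18,"dz":0,"rx":0,"ry":0,"rz":0,"grip":-1},{"dx":0.24,"dy":-0.28,"dz":0,"rx":0,"ry":0,"rz":0,"grip":-1},{"dx":0.32,"dy":-0.37,"dz":0,"rx":0,"ry":0,"rz":0,"grip":-1},{"dx":0.352,"dy":-0.416,"dz":0,"rx":0,"ry":0,"rz":0,"grip":-1}]'
python3 - <<'E'
from h import *
s=ctrl.read_state();print(s['clock'],s['eef_pos'],s['tool_rot'],s['force'],s['qpos'])
c=get_calibration('wrist');im=get_image('wrist')[:,:,::-1];cv2.imwrite('pics/w2.png',im)
print(proj(c,np.array([553,256.6,182])))
print(proj(c,np.array([554.7,256.7,90])))
E
```

```text
clock: 1.4
eef_pos: [555.2, 253.6, 231.0]
tool_rot: [-3.14, 0.001, 2.843]
force: [-1.1, 0.0, 0.1]
width: 85.1
gripper_force: 0.0
1.4 [555.18363958 253.6178969  230.99599973] [-3.14026192e+00  7.50103449e-04  2.84284284e+00] [-1.08585578  0.01204684  0.0571837 ] [-0.47962055  0.57003538  0.00686361  1.63380326 -0.00276203  0.93815823
  0.79983813]
[328.39974581 264.32589054]
[328.77308009 227.32970353]
```

View pics/w2.png

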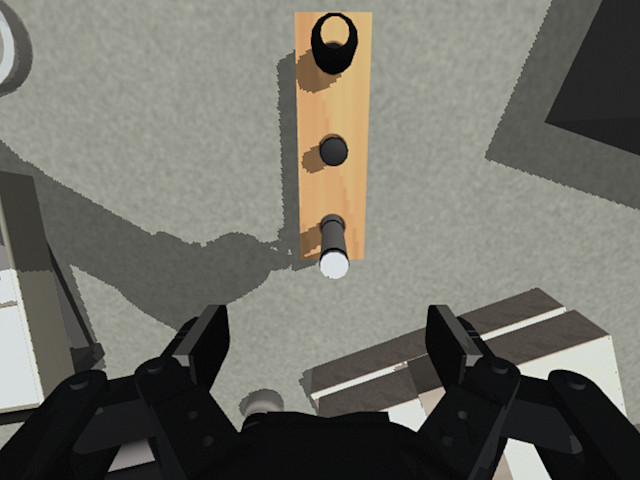

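The wrist view shows the gauge's cap at (334,264), 5 px from where I predicted it. The fingers straddle the row correctly.

```bash
python3 - <<'E'
from h import *
c=get_calibration('wrist');s=ctrl.read_state();print(s['eef_pos'],s['tool_rot'])
print(plane(c,(334.5,264),182),plane(c,(332.5,222),90))
E
```

```text
[556.29367656 251.53541146 231.02735966] [-3.13910845e+00  2.05679592e-03  2.84089860e+00]
[554.99816423 257.97981045 182.        ] [552.31526902 258.81109495  90.        ]
```

```bash
python3 -m creep '[{"dx":0,"dy":0,"dz":-0.04,"rx":0,"ry":0,"rz":0,"grip":-1},{"dx":0,"dy":0,"dz":-0.08,"rx":0,"ry":0,"rz":0,"grip":-1},{"dx":0,"dy":0,"dz":-0.08,"rx":0,"ry":0,"rz":0,"grip":-1},{"dx":0,"dy":0,"dz":-0.08,"rx":0,"ry":0,"rz":0,"grip":-1},{"dx":0,"dy":0,"dz":-0.08,"rx":0,"ry":0,"rz":0,"grip":-1}]'
python3 - <<'E'
from h import *
s=ctrl.read_state();c=get_calibration('wrist');im=get_image('wrist')[:,:,::-1];print(s['eef_pos'],s['tool_rot'])
p=proj(c,np.array([553,256.6,182]));print(p)
x,y=p.astype(int);r=45;m=cv2.inRange(cv2.cvtColor(im[y-r:y+r,x-r:x+r],40),(0,0,170),(180,60,255))
k=max(cv2.findContours(m,0,1)[0],key=cv2.contourArea);e=cv2.fitEllipse(k);q=np.array(e[0])+[x-r,y-r];print(q,e[1],plane(c,q,182))
E
```

```text
clock: 2.08
eef_pos: [553.5, 257.5, 199.8]
tool_rot: [3.141, 0.001, 2.848]
force: [-0.0, 1.3, -0.2]
width: 85.1
gripper_force: 0.0
[553.52400791 257.47750902 199.77585678] [3.14086633e+00 6.16906518e-04 2.84765764e+00]
[322.42258366 291.11903299]
[327.84553146 285.35724258] (14.556731224060059, 32.79750442504883) [550.69756246 260.2294795  182.        ]
```

The cap's centre column, 328, matches the midline between the fingers, so I'll go down to TCP z≈126 and close.

```bash
python3 -m creep '[{"dx":0,"dy":0.002,"dz":-0.05,"rx":0,"ry":0,"rz":0,"grip":-1},{"dx":0,"dy":0.002,"dz":-0.1,"rx":0,"ry":0,"rz":0,"grip":-1},{"dx":0,"dy":0.002,"dz":-0.15,"rx":0,"ry":0,"rz":0,"grip":-1},{"dx":0,"dy":0.002,"dz":-0.183,"rx":0,"ry":0,"rz":0,"grip":-1},{"dx":0,"dy":0.002,"dz":-0.183,"rx":0,"ry":0,"rz":0,"grip":-1}]'
python3 -m creep '[{"dx":0,"dy":0,"dz":0,"rx":0,"ry":0,"rz":0,"grip":0},{"dx":0,"dy":0,"dz":0,"rx":0,"ry":0,"rz":0,"grip":0.3},{"dx":0,"dy":0,"dz":0,"rx":0,"ry":0,"rz":0,"grip":1},{"dx":0,"dy":0,"dz":0,"rx":0,"ry":0,"rz":0,"grip":1},{"dx":0,"dy":0,"dz":0,"rx":0,"ry":0,"rz":0,"grip":1}]'
```

```text
clock: 2.75
eef_pos: [552.9, 257.5, 125.5]
tool_rot: [-3.141, -0.001, 2.847]
force: [-0.1, -0.4, 0.4]
width: 85.3
gripper_force: 0.0
clock: 3.38
eef_pos: [553.7, 257.9, 126.6]
tool_rot: [3.141, 0.001, 2.847]
force: [0.9, -0.2, 3.8]
width: 16.3
gripper_force: 58.4
```

Gripped. Lifting 160 mm straight up.

```bash
python3 -m creep '[{"dx":0,"dy":0,"dz":0.05,"rx":0,"ry":0,"rz":0,"grip":1},{"dx":0,"dy":0,"dz":0.13,"rx":0,"ry":0,"rz":0,"grip":1},{"dx":0,"dy":0,"dz":0.23,"rx":0,"ry":0,"rz":0,"grip":1},{"dx":0,"dy":0,"dz":0.33,"rx":0,"ry":0,"rz":0,"grip":1},{"dx":0,"dy":0,"dz":0.4,"rx":0,"ry":0,"rz":0,"grip":1}]'
python3 -m creep '[{"dx":0,"dy":0,"dz":0,"rx":0,"ry":0,"rz":0,"grip":1},{"dx":0,"dy":0,"dz":0,"rx":0,"ry":0,"rz":0,"grip":1},{"dx":0,"dy":-0.05,"dz":0,"rx":0,"ry":0,"rz":-0.02,"grip":1},{"dx":0,"dy":-0.1,"dz":0,"rx":0,"ry":0,"rz":-0.04,"grip":1},{"dx":0,"dy":-0.18,"dz":0,"rx":0,"ry":0,"rz":-0.06,"grip":1}]'

```

```text
clock: 4.0
eef_pos: [553.6, 257.7, 287.8]
tool_rot: [3.141, 0.001, 2.847]
force: [0.4, 0.7, -1.6]
width: 16.4
gripper_force: 58.7
clock: 4.62
eef_pos: [552.2, 185.8, 284.0]
tool_rot: [-3.139, -0.002, 2.468]
force: [-0.1, 0.3, -1.7]
width: 16.5
gripper_force: 58.8
```

```bash
python3 -m creep '[{"dx":0,"dy":-0.11,"dz":0,"rx":0,"ry":0,"rz":-0.02,"grip":1},{"dx":0,"dy":-0.22,"dz":0,"rx":0,"ry":0,"rz":-0.04,"grip":1},{"dx":0,"dy":-0.33,"dz":0,"rx":0,"ry":0,"rz":-0.06,"grip":1},{"dx":0,"dy":-0.44,"dz":0,"rx":0,"ry":0,"rz":-0.08,"grip":1},{"dx":0,"dy":-0.55,"dz":0,"rx":0,"ry":0,"rz":-0.1,"grip":1}]'
python3 -m creep '[{"dx":-0.01,"dy":-0.11,"dz":0,"rx":0,"ry":0,"rz":-0.015,"grip":1},{"dx":-0.02,"dy":-0.22,"dz":0,"rx":0,"ry":0,"rz":-0.03,"grip":1},{"dx":-0.03,"dy":-0.33,"dz":0,"rx":0,"ry":0,"rz":-0.045,"grip":1},{"dx":-0.045,"dy":-0.43,"dz":0,"rx":0,"ry":0,"rz":-0.06,"grip":1},{"dx":-0.054,"dy":-0.494,"dz":0,"rx":0,"ry":0,"rz":-0.06,"grip":1}]'
python3 - <<'E'
from h import *
from scipy.spatial.transform import Rotation as R
s=ctrl.read_state();print(s['eef_pos'],s['qpos'])
n=np.array([-.257,.028,.966]);R0=R.from_euler('xyz',[np.pi,0,1.461])
# minimal turn from tool z=-Z to -n
v=np.cross([0,0,-1],-n);v=v/np.linalg.norm(v)*np.radians(15);print('turn',v/(2*np.pi))
E
```

```text
clock: 5.25
eef_pos: [552.2, -35.6, 284.4]
tool_rot: [-3.138, -0.001, 1.838]
force: [0.6, -0.3, -0.9]
width: 16.8
gripper_force: 58.8
clock: 5.88
eef_pos: [530.1, -234.0, 284.2]
tool_rot: [-3.138, 0.001, 1.461]
force: [0.8, 0.2, -0.9]
width: 16.8
gripper_force: 58.8
[ 530.05046445 -234.00564509  284.22905735] [ 0.09489918  0.50060335  0.42202896  1.65763061 -0.22833809  1.03593455
  0.47926725]
turn [-0.00451285 -0.04142156 -0.        ]
```

```bash
python3 -m creep '[{"dx":0,"dy":0,"dz":0,"rx":-0.0015,"ry":-0.014,"rz":0,"grip":1},{"dx":0,"dy":0,"dz":-0.05,"rx":-0.003,"ry":-0.028,"rz":0,"grip":1},{"dx":0,"dy":0,"dz":-0.09,"rx":-0.0045,"ry":-0.0415,"rz":0,"grip":1},{"dx":0,"dy":0,"dz":-0.09,"rx":-0.0045,"ry":-0.0415,"rz":0,"grip":1},{"dx":0,"dy":0,"dz":-0.09,"rx":-0.0045,"ry":-0.0415,"rz":0,"grip":1}]'
python3 - <<'E'
from h import *
from scipy.spatial.transform import Rotation as R
np.set_printoptions(precision=2,suppress=True)
s=ctrl.read_state();Z=R.from_euler('xyz',s['tool_rot']).as_matrix()[:,2]
f=s['eef_pos']+114*Z;print(s['eef_pos'],Z,'foot?',f,s['qpos'],s['force'])
for n in('side','top','wrist'):
    c=get_calibration(n);im=get_image(n);cv2.imwrite(f'pics/{n}3.png',im[:,:,::-1]);print(n,proj(c,f),proj(c,s['eef_pos']),'ring',proj(c,np.array([571.2,-236.3,88.7])))
I=[cv2.imread('pics/%s3.png'%n) for n in('side','top')]
cv2.imwrite('pics/c3.png',np.hstack([cv2.resize(I[0][50:250,300:433],None,fx=3,fy=3,interpolation=2),cv2.resize(I[1][150:350,400:533],None,fx=3,fy=3,interpolation=2)]))
E
```

```text
clock: 6.5
eef_pos: [532.5, -232.1, 250.2]
tool_rot: [2.88, 0.001, 1.465]
force: [-0.2, -0.6, -1.3]
width: 16.6
gripper_force: 58.9
[ 532.53 -232.13  250.16] [ 0.26 -0.03 -0.97] foot? [ 561.83 -235.33  140.03] [ 0.18  0.41  0.32  1.94 -0.39  0.59  0.66] [-0.23 -0.55 -1.35]
side [393.9  141.17] [414.53  81.15] ring [387.43 166.07]
top [495.72 243.59] [518.94 257.85] ring [486.49 240.67]
wrist [325.45 239.93] [324.76 311.19] ring [321.14 223.54]
```

View pics/c3.png

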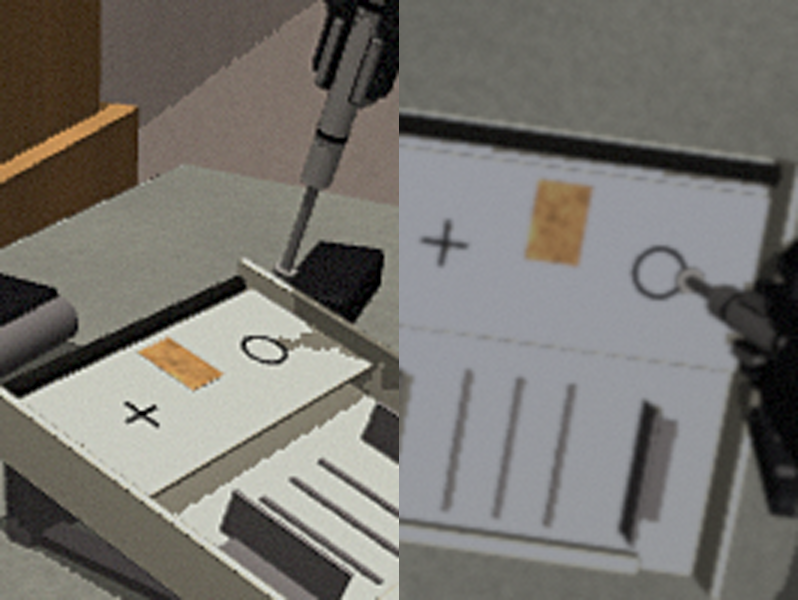

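View pics/wrist3.png

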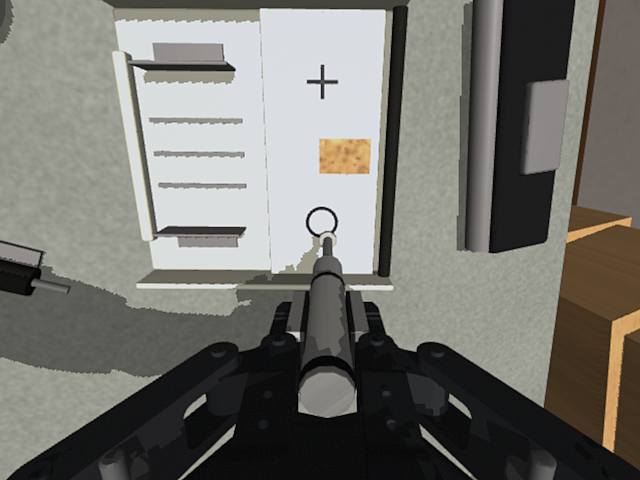

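The foot shows at side (395.3,140), top (497.3,243) and wrist (327,238). The ring is at wrist (321.5,221.5). All are within about 2 px of prediction. Next I'll triangulate the remaining offset.

```bash
python3 - <<'E'
from h import *
from scipy.spatial.transform import Rotation as R
np.set_printoptions(precision=2,suppress=True)
s=ctrl.read_state();Z=R.from_euler('xyz',s['tool_rot']).as_matrix()[:,2];print(s['clock'],s['eef_pos'],Z,s['force'])
C={n:get_calibration(n) for n in('side','top','wrist')}
F={'side':(395.3,140),'top':(497.3,243),'wrist':(327,238.5)};G={'side':(387.6,166.1),'top':(486.4,240.5),'wrist':(321.5,221.5)}
ex=np.array([.96,-.106,.259]);ey=np.array([.11,.994,0]);n=np.array([-.257,.028,.966])
for ks in(('side','top'),('side','top','wrist')):
    f,ef=tri([ray(C[k],F[k]) for k in ks]);g,eg=tri([ray(C[k],G[k]) for k in ks])
    print(f,ef,g,eg);print('ring-foot along x,y,n',(g-f)@ex,(g-f)@ey,(g-f)@n)
print(s['eef_pos']+114*Z)
E
```

```text
6.65 [ 533.09 -232.06  250.63] [ 0.26 -0.03 -0.97] [ 0.02 -0.19 -0.22]
[ 561.72 -237.87  141.46] [np.float64(1.0925794812907073), np.float64(1.0925794812905292)] [ 571.21 -236.32   88.64] [np.float64(0.312471572755254), np.float64(0.3124715727551574)]
ring-foot along x,y,n -4.739472709621499 2.581115531267935 -53.423672536067244
[ 561.74 -235.78  142.22] [np.float64(2.0232365617890897), np.float64(1.5092135071088686), np.float64(2.3441057454252845)] [ 571.17 -235.26   89.14] [np.float64(0.7603897004361816), np.float64(0.7700973050917019), np.float64(1.129066179839941)]
ring-foot along x,y,n -4.748271514991272 1.560445068760497 -53.68554444491704
[ 562.56 -235.3   140.55]
```

```bash
python3 -m creep '[{"dx":0.005,"dy":0.001,"dz":-0.03,"rx":0,"ry":0,"rz":0,"grip":1},{"dx":0.009,"dy":0.002,"dz":-0.06,"rx":0,"ry":0,"rz":0,"grip":1},{"dx":0.014,"dy":0.003,"dz":-0.09,"rx":0,"ry":0,"rz":0,"grip":1},{"dx":0.017,"dy":0.003,"dz":-0.107,"rx":0,"ry":0,"rz":0,"grip":1},{"dx":0.017,"dy":0.003,"dz":-0.107,"rx":0,"ry":0,"rz":0,"grip":1}]'
python3 -m creep '[{"dx":0,"dy":0,"dz":0,"rx":0,"ry":0,"rz":0,"grip":1},{"dx":0,"dy":0,"dz":0,"rx":0,"ry":0,"rz":0,"grip":1},{"dx":0,"dy":0,"dz":0,"rx":0,"ry":0,"rz":0,"grip":1},{"dx":0,"dy":0,"dz":0,"rx":0,"ry":0,"rz":0,"grip":1},{"dx":0,"dy":0,"dz":0,"rx":0,"ry":0,"rz":0,"grip":1}]'
python3 - <<'E'
from h import *
from scipy.spatial.transform import Rotation as R
np.set_printoptions(precision=2,suppress=True)
s=ctrl.read_state();Z=R.from_euler('xyz',s['tool_rot']).as_matrix()[:,2];print(s['eef_pos'],Z,s['eef_pos']+114*Z)
L=[]
for n,x0,y0,w in(('side',350,60,100),('top',450,190,100),('wrist',250,180,130)):
    c=get_calibration(n);im=get_image(n);cv2.imwrite(f'pics/{n}4.png',im[:,:,::-1]);print(n,proj(c,s['eef_pos']+114*Z))
    L.append(cv2.resize(im[y0:y0+int(w*1.5),x0:x0+w,::-1],(264,396),interpolation=2))
F=[]
for i in range(8): get_image('top');F.append(ctrl.read_state()['force'])
print(np.mean(F,0),np.std(F,0))
cv2.imwrite('pics/c4.png',np.hstack(L))
E
```

```text
clock: 7.28
eef_pos: [538.3, -230.6, 206.5]
tool_rot: [2.881, 0.0, 1.465]
force: [0.1, 0.1, -0.8]
width: 16.7
gripper_force: 58.9
clock: 7.9
eef_pos: [538.6, -230.7, 207.4]
tool_rot: [2.879, 0.0, 1.465]
force: [-0.6, 0.6, -0.6]
width: 16.4
gripper_force: 58.9
[ 538.64 -230.68  207.39] [ 0.26 -0.03 -0.97] [ 568.04 -233.87   97.29]
side [388.64 162.65]
top [486.58 242.06]
wrist [326.69 240.02]
[-0.11  0.29 -0.95] [0.43 0.5  0.54]
```

View pics/c4.png

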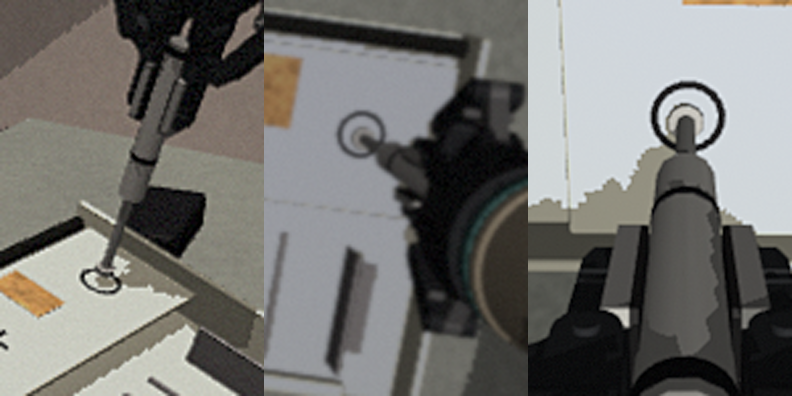

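The foot is centred over the ring in all three views, about 8 mm above it. I'll press in along the normal in small steps and average the force.

```bash
cat > f.py <<'E'
from h import *
n=np.array([-.257,.028,.966]);F=[];P=[]
for i in range(10): get_image('top');s=ctrl.read_state();F.append(s['force']);P.append(s['eef_pos'])
F=np.mean(F,0)-[-.11,.29,-.95];print(s['clock'],'F',np.round(F,2),'Fn',round(F@n,2),'tcp',np.mean(P,0).round(2),'adv',((np.mean(P,0)-[538.64,-230.68,207.39])@-n).round(2))
E
python3 -m creep '[{"dx":0.0016,"dy":0,"dz":-0.006,"rx":0,"ry":0,"rz":0,"grip":1},{"dx":0.0032,"dy":0,"dz":-0.012,"rx":0,"ry":0,"rz":0,"grip":1},{"dx":0.0048,"dy":-0.0005,"dz":-0.018,"rx":0,"ry":0,"rz":0,"grip":1},{"dx":0.0064,"dy":-0.0007,"dz":-0.024,"rx":0,"ry":0,"rz":0,"grip":1},{"dx":0.0064,"dy":-0.0007,"dz":-0.024,"rx":0,"ry":0,"rz":0,"grip":1}]'
python3 f.py
```

```text
clock: 9.07
eef_pos: [541.2, -231.0, 197.6]
tool_rot: [2.879, 0.0, 1.465]
force: [-0.6, 0.2, -0.4]
width: 16.9
gripper_force: 59.0
9.575 F [-0.71 -0.09  1.22] Fn 1.36 tcp [ 541.12 -231.    197.76] adv 9.95
```

```bash
python3 -m creep '[{"dx":0.001,"dy":0,"dz":-0.004,"rx":0,"ry":0,"rz":0,"grip":1},{"dx":0.002,"dy":0,"dz":-0.008,"rx":0,"ry":0,"rz":0,"grip":1},{"dx":0.0032,"dy":0,"dz":-0.012,"rx":0,"ry":0,"rz":0,"grip":1},{"dx":0.0042,"dy":-0.0005,"dz":-0.0157,"rx":0,"ry":0,"rz":0,"grip":1},{"dx":0.0042,"dy":-0.0005,"dz":-0.0157,"rx":0,"ry":0,"rz":0,"grip":1}]'
python3 f.py; python3 f.py
python3 - <<'E'
from h import *
L=[]
for n,x0,y0,w in(('side',350,60,100),('top',450,190,100),('wrist',250,180,130)):
    im=get_image(n);L.append(cv2.resize(im[y0:y0+int(w*1.5),x0:x0+w,::-1],(264,396),interpolation=2))
cv2.imwrite('pics/c5.png',np.hstack(L))
E
```

```text
clock: 10.2
eef_pos: [542.9, -231.2, 191.4]
tool_rot: [2.879, 0.0, 1.465]
force: [-2.1, -0.6, 2.6]
width: 16.4
gripper_force: 59.3
10.7 F [-1.51 -0.03  3.59] Fn 3.85 tcp [ 542.85 -231.2   191.49] adv 16.45
11.2 F [-1.11 -0.22  3.38] Fn 3.54 tcp [ 542.86 -231.2   191.45] adv 16.5
```

View pics/c5.png

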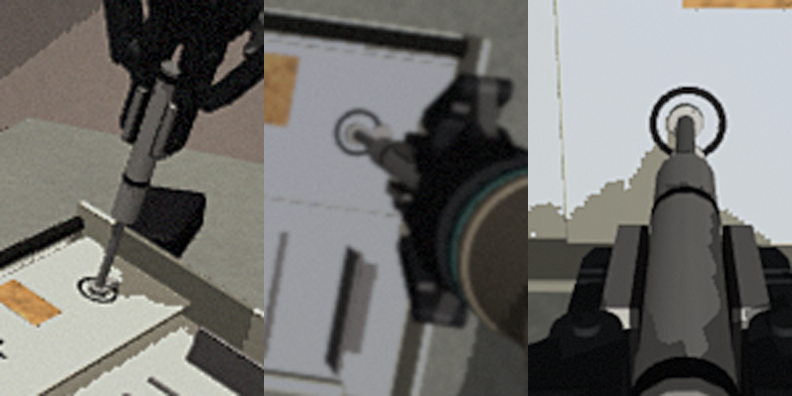

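The foot is centred in the ring in all views. The press along the normal is about 3.7 N and the arm is steady, so I'm handing in.

```bash
python3 -c "
from cell import ctrl
print(ctrl.finish_job())"
```

```text
the job is handed in; nothing more can be done
None
```

I drew the gauge from the stand and handed the job in with its foot centred in the ring, square to the sloping plate and held steady at about 3.7 N; the other two tools were not touched, and the judge returned no verdict.

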